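# Gauge a cuvette rack against a flip stop

### The job

Flip the red stop on the gauging jig fully down, slide the black cuvette rack flat against the jig's fence and along it until its end is pressed against the lowered stop's gauge foot with a fingertip push of about 10 newtons for half a second (gently: more than 15 newtons on stop or fence harms the gauge). Then flip the stop back up to upright, leaving the rack lying where it was gauged: square to the fence and touching it, its end still where the stop's steel gauge foot touched it. Leave the two bottles and the vial alone.

Things in the scene. Friction and masses are not known exactly. Their poses are not given: they have to be found in the camera images.
- jig: Aluminium jig fixed on the worktop, plate 5 mm thick, x -130..30, y -55..225 mm. Origin at worktop height, on the fence's working face (x=0), at the stop's zero setting (y=0). x points to the fence, y along the fence from stop to rack, z up. Gauged rack: origin at x -14, y 52 (+ the foot's setting), z 5 mm, parallel to y. Stop's pivot: along y at x 10, z 49 mm; cheeks y -20..8, x 2..18, top z 57.
- fence_face (a point): Middle of the working face of the jig's rigid aluminium fence, at jig x 0, y 85, z 23 mm, axes as the jig's. The fence is 20 mm thick (x from 0 to 20 mm), as long as the plate, top 41 mm above the worktop.
- flip (a joint): Angle of the red flip stop about its pivot (jig +y), rad: 0 = fully down, arm level over the plate towards its front (-x), on a hard stop; 1.57 = arm upright; 1.8 = leaning back, upper limit. Stiff hinge: it stays where it is left; moving it takes 1 to 1.5 N at the tab. The arm is 12 mm thick along y.
- tab (a point): Middle of the ribbed red tab at the end of the stop's arm, 79 mm from the pivot axis; tab 30 mm long along the arm, 12 mm wide along jig y (can be pinched across this and turns between the fingers), 14 mm thick. With the stop down: jig x -69, y -6, z 49 mm, in front of and higher than the gauged rack, free space below.
- gauge_zero (a point): Where the stop's gauge face stands at zero setting; stop down: jig x -16, y 0, z 25 mm. The steel gauge foot (face 26 wide, 24 mm high, looks along jig +y; 8 mm thick; x -29..-3, z 8..32 mm when down) hangs under a 24 mm wide red bracket on a locked screw: its face stands up to 10 mm either way along y from this point. That setting is not in the state: feel for it by contact. Rigid.
- cuvette_rack: Black cuvette rack, 28 (x) x 104 (y) x 26 mm high (solid sides to 20 mm), 0.09 to 0.16 kg, loose on the jig's plate, away from fence and stop, a little askew. Origin in the centre of its underside, long axis y (roughly along jig y), z up. Its -y end, nearest the stop, is gauged. It can be pushed over the plate (0.5 to 1.5 N of friction).
- bottle_a: Bystander: amber-coloured bottle with white cap, 42 mm across, 88 mm high, origin under its centre.
- bottle_e: Bystander: small white bottle with orange cap, 34 mm across, 62 mm high, origin under its centre.
- teal_vial: Bystander: white vial with teal cap, 37 mm across, 66 mm high, origin under its centre.
Not all that is in view belongs to the job. There is more than one size of the cuvette_rack; the one meant has the size given above.

How it is judged (in metres and radians):
On the way, in this order (a step that is already met when the one before it is completed fails the run):
1. the stop is flipped fully down (within 0.07 rad) (value of joint flip below 0.07 rad), for 0.2 s.
2. the rack lies along the fence (within 2.5 mm) and its end presses on the lowered stop with more than 5 N for 0.4 s (value of joint flip below 0.07 rad and contact force between cuvette_rack and gauge_foot above 5 N and x of cuvette_rack in the frame of jig above -0.0165 m), for 0.4 s.
At the end, for the whole second after the job is handed in: The stop stands up again (at least 1.25 rad) and the rack lies at rest, flat on the plate: touching the fence within 2.5 mm, parallel to it within 0.035 rad, its end within 2 mm of the plane of the gauge face (the 8 mm thick foot's middle 56 mm from the rack's centre along its length) (value of joint flip above 1.25 rad and x of cuvette_rack in the frame of jig between -0.0165 and -0.0115 m and y of gauge_foot_c0 in the frame of cuvette_rack between -0.058 and -0.054 m and z of cuvette_rack in the frame of jig below 0.008 m and angle between cuvette_rack's own z axis and vertical below 0.05 rad and angle between the y axis of cuvette_rack and the y axis of jig, either way round below 0.035 rad and linear speed of cuvette_rack below 0.01 m/s).
It fails at once if the rack is shoved against the stop with more than 15 N (contact force between cuvette_rack and gauge_foot above 15 N).
It fails at once if the rack is shoved against the fence with more than 15 N (contact force between cuvette_rack and jig_c0 above 15 N).
It fails at once if a bottle or the vial is moved by more than 20 mm (distance of any of bottle_a, bottle_e, teal_vial from where it was at the start of the episode above 0.02 m).
It also fails if it takes over 72 s, if anything falls off the work surface, if the arm or the gripper's body presses on something with over 40 N, if the wrist force passes 120 N, or if a joint passes its speed limit or range.

### The arm

A 7-joint arm with a two-finger parallel gripper is mounted at the origin on a cart in front of the work surface, level with it; the furniture and walls round the work are solid. World frame = base frame: x ahead of the robot, y to its left, z up, the work surface at z = 0. Lengths are in m, angles in degrees, forces in N, time in s.
With the tool pointing down it reaches from about 0.425 to 0.8 m from the base axis. Payload 8.3 kg.
Tool frame: the origin (TCP) lies at the very end of the fingers, on their centre line; the grasp point (between the pads) lies 19 mm behind it (ctrl.grip_point_offset is the distance from the TCP to the grasp point, in m); z points along the fingers, y is the line along which they close (so a half turn about z gives the same grasp; the last joint's range is limited). The gripper opens to 85 mm and grips with 20 to 120 N. Pads are 22 mm wide; open, the fingers measure 114 mm over their backs; the gripper's body (76 mm by 85 mm) begins 54 mm behind the grasp point. The pads swing forward as they close: fully open they stand 13 mm farther back than shut.
Start: joints at [-3.604, 21.967, 0.94, 78.501, -0.361, 79.538, -2.664], TCP at [0.625, 0, 0.231] pointing down, gripper open.
Joint ranges: [-169.22, 169.22], [-14.56, 117.87], [-87.37, 89.26], [10.42, 133.3], [-82.24, 262.24], [0.94, 117.77], [-172.7, 172.7]. Speed limits (degrees/s): [136.94, 136.94, 172.46, 172.46, 180, 180, 180].

### API

Orientations are given as a 3x3 rotation matrix whose columns are the frame's x, y, z axes.
In Python, from cell import get_state, optics, ctrl gives the robot as it stands.
- The arm moves only by the shell command python3 -m pendant 'ROWS' [FORCE]. ROWS is JSON, a list of rows, each a list of 5 numbers: the shift along the tool's x, y, z scaled (see below), then the turn about the tool's z scaled (see below), then the closure, from 0 (fully open) to 1 (shut). A call has 1 to 8 rows; each row shifts and turns the commanded pose from where the row before left it, along the tool's axes as they then stand; what a row does not reach is not made up. The controller multiplies each number of a shift by 0.1 m and each number of a turn by 90 degrees. A row lasts 1/8 s, in which the tool goes at most 62.5 mm and 10.7 degrees, less where a joint would pass 70% of its speed; a pose out of reach is approached as far as the arm can. A call with a number of a shift or a turn outside -1 to 1 is refused whole. A call with a gripper value outside its range is refused whole. The fingers move at their own pace and stop on an object; FORCE is the grip in N (left out, the last holds). Time passes only in rows, so rows that do not move let the fingers close. It gives the time, the measured TCP pose, the force, the opening and the grip force at its end, in the units of the state.
- get_state(): the state, without advancing time (a new reading comes with each control period).
- optics.snapshot(name): name is "scene" or "side" or "wrist"; returns a dict with "pixels" (400x640x3 uint8, blue, green, red), "fx", "fy", "cx", "cy" (pixels), "R" (3x3) and "t" (3): a world point X has camera coordinates R X + t. Camera axes: x right, y down, z forward; pixel columns grow to the right and rows downward; lengths in m; the calibration is good to about 2 mm. A picture is of the moment at which its call begins. There is no depth.
- ctrl.job_done(): hands the job in; it is judged then, once.
Trained networks look in a picture, given as the dict that the camera call returned (one of the last four; its "shot" number tells which), for a name from the list of things; names that differ only in an ending like _2 or _b are one class to them, and where a whole thing is asked for, a point or a joint stands for the part that bears it (a point fixed in the world has none). Each returns a list of dicts, best first, with "conf" (0 to 1); they miss things now and then, are a little off and sometimes report something else, mostly with a low value. They report only what shows in the picture. A call takes as long as a camera call. They do not tell look-alikes from the thing itself.
- optics.find_in(picture, thing): "box" ([left, top, width, height] in pixels, round what is visible of it).
The state is a dict: "t": time; "qpos": joint angles; "dq": joint speeds; "joint_efforts": joint torques, N m; "ee_pos": TCP position; "eef_rot": TCP orientation; "wrist_force": force on the tool from outside, world axes, zero at the start; "wrist_torque": the same for the moment, N m; "gripper_width": opening from 0.0 (shut) to 1.0 (fully open); "grasp_force": force on a finger pad.
Only numpy, scipy, OpenCV 4.12 (cv2) and the standard library are available. Lean on these libraries where they do the work, as an engineer would, in place of code of your own. Each camera call takes 0.05 s, during which the arm holds its last target. There are 200 camera calls.

## Working session

There is one attempt and no reset: what is moved stays moved. The work goes in short steps, Python scripts to look and compute and a shell command to move; the robot and the scene stay as the last step left them, time stands still between calls to the robot, and variables do not carry over. Pictures are saved under pics/ and viewed, at most 13 in all, crops included, and the job is handed in when it is done.

```bash
ls; mkdir -p pics; python3 - <<'E'
from cell import get_state, optics, ctrl
import cv2
s=get_state();print(s['t'],s['ee_pos'],s['eef_rot'],s['wrist_force'],s['gripper_width'])
for n in("scene","side"):
    p=optics.snapshot(n);cv2.imwrite(f'pics/{n}0.png',p['pixels'])
    print(n,p['fx'],p['cx'],p['cy'],p['R'],p['t'])
    for th in("jig","flip","tab","cuvette_rack","fence_face","bottle_a","bottle_e","teal_vial"):
        print(th,[(d['box'],round(d['conf'],2)) for d in optics.find_in(p,th)][:3])
E
```

```text
pics
0.0 [6.24515361e-01 3.69634316e-05 2.30296261e-01] [[-5.84179559e-05  9.99998191e-01 -1.90115533e-03]
 [ 9.99999997e-01  5.83385667e-05 -4.18138266e-05]
 [-4.17028403e-05 -1.90115777e-03 -9.99998192e-01]] [ 0.26671611 -0.09647889  0.1335947 ] 1.001001583020797
scene 514.2836458512245 322.4282998555785 204.27266176827752 [[-0.89298459 -0.45007336  0.00353421]
 [-0.38919137  0.76819776 -0.50833284]
 [ 0.2260721  -0.45530888 -0.86115343]] [0.55131258 0.16304257 0.99536797]
jig [([294.9, 99.0, 115.6, 141.5], 0.64), ([342.9, 103.0, 17.8, 25.4], 0.53)]
flip [([344.5, 97.9, 18.1, 33.4], 0.8)]
tab [([341.1, 103.0, 22.4, 23.7], 0.94)]
cuvette_rack [([332.4, 270.0, 37.8, 71.2], 0.97), ([338.4, 170.3, 37.1, 45.7], 0.81)]
fence_face [([294.1, 100.2, 115.5, 140.6], 0.72)]
bottle_a [([263.6, 293.2, 20.7, 26.6], 0.76), ([306.9, 95.1, 21.8, 32.5], 0.67)]
bottle_e [([263.6, 293.2, 20.7, 26.6], 0.76), ([306.9, 95.1, 21.8, 32.5], 0.67)]
teal_vial [([220.4, 269.0, 23.7, 34.7], 0.71)]
side 486.0936311620115 324.97891321048246 202.10148687793784 [[-0.8177745  -0.57537445 -0.01375162]
 [-0.20516849  0.31376138 -0.92707048]
 [ 0.53772739 -0.75531321 -0.37463477]] [0.51093566 0.15323851 1.02455921]
jig [([298.7, 154.1, 98.1, 87.3], 0.64)]
flip [([345.0, 151.4, 16.4, 30.9], 0.55)]
tab [([345.0, 153.0, 15.5, 35.8], 0.78)]
cuvette_rack [([312.9, 242.0, 43.8, 41.6], 0.55)]
fence_face [([297.3, 151.1, 102.8, 89.4], 0.88)]
bottle_a [([317.9, 166.9, 18.6, 31.9], 0.65)]
bottle_e [([317.9, 166.9, 18.6, 31.9], 0.65)]
teal_vial []
```

```bash
python3 - <<'E'
import cv2
a=cv2.imread('pics/scene0.png')[70:350,200:450];b=cv2.imread('pics/side0.png')[120:300,240:440]
cv2.imwrite('pics/a.png',cv2.resize(a,None,fx=2.1,fy=2.1,interpolation=2)); cv2.imwrite('pics/b.png',cv2.resize(b,None,fx=3,fy=3,interpolation=2))
E
```

```text
(no output)
```

View pics/a.png

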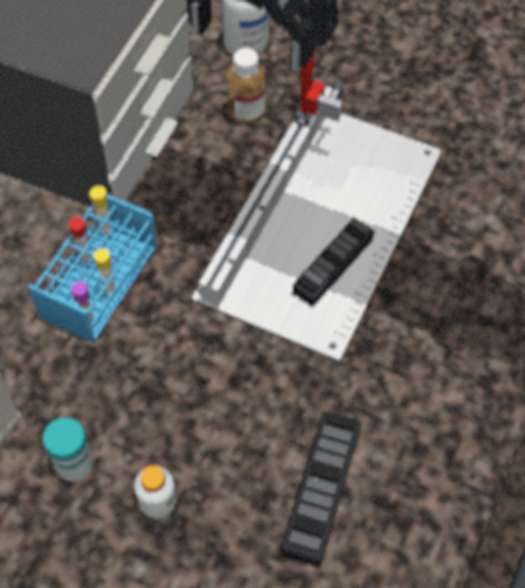

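View pics/b.png

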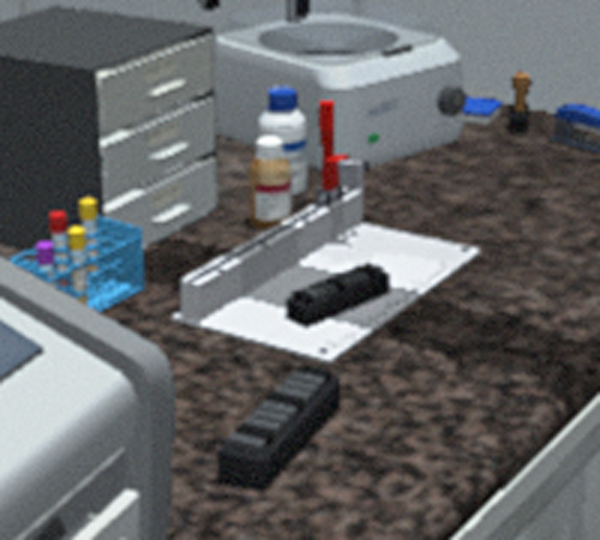

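```bash
cat > h.py <<'E'
import numpy as np, cv2
from scipy.optimize import least_squares
from cell import get_state, optics, ctrl
def proj(p,X):
    c=np.atleast_2d(X)@np.array(p['R']).T+np.array(p['t']); return np.c_[p['fx']*c[:,0]/c[:,2]+p['cx'],p['fy']*c[:,1]/c[:,2]+p['cy']]
def back(p,u,z):
    d=np.array(p['R']).T@np.array([(u[0]-p['cx'])/p['fx'],(u[1]-p['cy'])/p['fy'],1]); o=-np.array(p['R']).T@np.array(p['t'])
    return o+d*(z-o[2])/d[2]
def J(q,X):  # q=x,y,yaw of jig ; jig->world
    c,s=np.cos(q[2]),np.sin(q[2]); X=np.atleast_2d(X)
    return np.c_[q[0]+c*X[:,0]-s*X[:,1],q[1]+s*X[:,0]+c*X[:,1],X[:,2]]
def toJ(q,w):
    c,s=np.cos(q[2]),np.sin(q[2]); d=np.array(w[:2])-q[:2]; return np.array([c*d[0]+s*d[1],-s*d[0]+c*d[1]])
E
python3 - <<'E'
from h import *
sc=optics.snapshot("scene");si=optics.snapshot("side")
X=np.array([[-.13,-.055,.005],[-.13,.225,.005],[.03,.225,.005]])
U={0:[(409.5,141.4),(362.9,240),(292.9,211.4)],1:[(400,203.3),(351,240),(297.3,225.7)]}
for u in U[0]: print(back(sc,u,.005))
for u in U[1]: print('side',back(si,u,.005))
f=lambda q:np.r_[(proj(sc,J(q,X))-U[0]).ravel(),(proj(si,J(q,X))-U[1]).ravel()]
b=min((least_squares(f,[.6,-.1,a]) for a in np.arange(0,6.3,.7)),key=lambda r:r.cost);print(b.x,np.degrees(b.x[2]),b.cost,f(b.x).round(1))
q=b.x
for n,P in dict(tabup=[.01,-.006,.128],tabdn=[-.069,-.006,.049],rackgoal=[-.014,.052,.005]).items():print(n,J(q,P))
print('rack ends', [toJ(q,back(sc,(200+u/2.1,70+v/2.1),.028)) for u,v in((362,225),(305,292))])
for n,u in dict(amber=(246,60),teal=(66,440)).items(): print(n,back(sc,(200+u[0]/2.1,70+u[1]/2.1),.08))
E
```

```text
[ 0.47386574 -0.15484623  0.005     ]
[0.46480735 0.12070996 0.005     ]
[0.62295374 0.1260594  0.005     ]
side [ 0.47078498 -0.15482742  0.005     ]
side [0.46199991 0.12152917 0.005     ]
side [0.6222185  0.12826596 0.005     ]
[ 0.60118852 -0.09878935  6.31754774] 361.9688224896392 1.5787362864279597 [ 0.8 -0.9  0.4  0.6 -0.4  0.3 -0.2 -0.5 -0.6 -0.1 -0.1 -0.3]
tabup [[ 0.61138875 -0.10444225  0.128     ]]
tabdn [[ 0.53243539 -0.10715635  0.049     ]]
rackgoal [[ 0.58541029 -0.04730103  0.005     ]]
rack ends [array([-0.09297607,  0.08933551]), array([-0.07189482,  0.18531409])]
amber [ 0.68821991 -0.11402634  0.08      ]
teal [0.63059845 0.33476858 0.08      ]
```

```bash
python3 -m pendant '[[0,0,0,0.118,0],[0,0,0,0.118,0],[0,0,0,0.118,0],[0,0,0,0.118,0],[0,0,0,0.118,0],[0,0,0,0.118,0],[0,0,0,0.118,0],[0,0,0,0.118,0]]' 20; python3 -m pendant '[[-0.3,0.3,-0.3,0.034,0.3],[-0.3,0.2,-0.3,0,0.3],[0,0,0,0,0.3]]'
python3 - <<'E'
from h import *
s=get_state();print(s['t'],s['ee_pos'],s['eef_rot'],s['wrist_force'],s['gripper_width'])
p=optics.snapshot("wrist");cv2.imwrite('pics/w1.png',p['pixels']);np.savez('w1.npz',**{k:p[k] for k in('fx','fy','cx','cy','R','t')})
for th in("jig","flip","tab","cuvette_rack"):
        print(th,[(d['box'],round(d['conf'],2)) for d in optics.find_in(p,th)][:3])
E
```

```text
t: 2.0
ee_pos: [0.625, 0.0001, 0.2313]
eef_rot: [[0.997, 0.082, -0.0], [0.082, -0.997, 0.0], [-0.0, -0.0, -1.0]]
wrist_force: [0.4, -0.5, 1.0]
gripper_width: 0.996
grasp_force: 0.0
t: 2.38
ee_pos: [0.5682, -0.0565, 0.2951]
eef_rot: [[1.0, 0.03, 0.006], [0.03, -1.0, -0.001], [0.006, 0.001, -1.0]]
wrist_force: [0.4, 0.5, 0.3]
gripper_width: 0.698
grasp_force: 0.0
2.375 [ 0.56824655 -0.05652638  0.29507257] [[ 9.99523384e-01  3.02997588e-02  5.91018967e-03]
 [ 3.03032963e-02 -9.99540620e-01 -5.09906156e-04]
 [ 5.89202461e-03  6.88761355e-04 -9.99982405e-01]] [0.41818582 0.52085024 0.33945068] 0.6979126246142728
jig [([181.4, 116.1, 208.5, 106.7], 0.58)]
flip [([346.5, 133.8, 31.4, 34.3], 0.85)]
tab [([344.8, 54.9, 35.5, 36.8], 0.69), ([346.0, 132.7, 29.8, 37.5], 0.6)]
cuvette_rack [([73.3, 224.9, 94.2, 36.7], 0.95), ([218.8, 179.6, 76.6, 32.9], 0.77)]
```

View pics/w1.png

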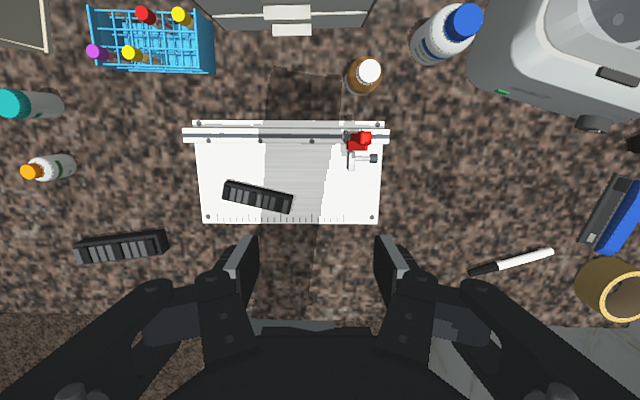

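```bash
python3 - <<'E'
from h import *
w=dict(np.load('w1.npz'))
X=np.array([[-.13,-.055,.005],[-.13,.225,.005],[.03,.225,.005],[.03,-.055,.005]])
U=[(378.5,223),(203,223.5),(194.5,121.5),(384.5,121.5)]
f=lambda q:(proj(w,J(q,X))-U).ravel()
r=least_squares(f,[.6,-.1,.03]);q=r.x;print(q,np.degrees(q[2]),f(q).round(1))
q0=[.6012,-.0988,.0344]; print(f(q0).round(1))
im=cv2.imread('pics/w1.png');c=im[100:240,170:410]
# red centroid of tab & arm
hsv=cv2.cvtColor(im,cv2.COLOR_BGR2HSV);m=((hsv[...,0]<8)|(hsv[...,0]>172))&(hsv[...,1]>150)&(hsv[...,2]>90)
m[:100]=0;m[:,:330]=0;m[180:]=0;v,u=np.nonzero(m);print('red',u.min(),u.max(),v.min(),v.max())
for n,P in dict(tabtop=[.01,-.006,.143],fence=[0,-.055,.041],fb=[0,.225,.041],piv=[.01,-.006,.049],goal=[-.014,0.052,.031]).items():print(n,proj(w,J(q,P)))
cv2.imwrite('pics/w1c.png',cv2.resize(c,None,fx=3.3,fy=3.3,interpolation=2))
E
```

```text
[ 0.60213881 -0.10170477  0.02879373] 1.6497591067336912 [ 0.7  1.6  0.4  0.8 -2.3 -1.   1.3 -0.6]
[-0.7  1.9 -0.8  2.  -4.2  0.5 -0.9 -0.2]
red 348 371 132 150
tabtop [[367.86809794 143.23702687]]
fence [[390.53759373 144.11420532]]
fb [[183.74943084 143.73605629]]
piv [[355.43908236 136.92755618]]
goal [[311.67143823 153.43642839]]
```

View pics/w1c.png

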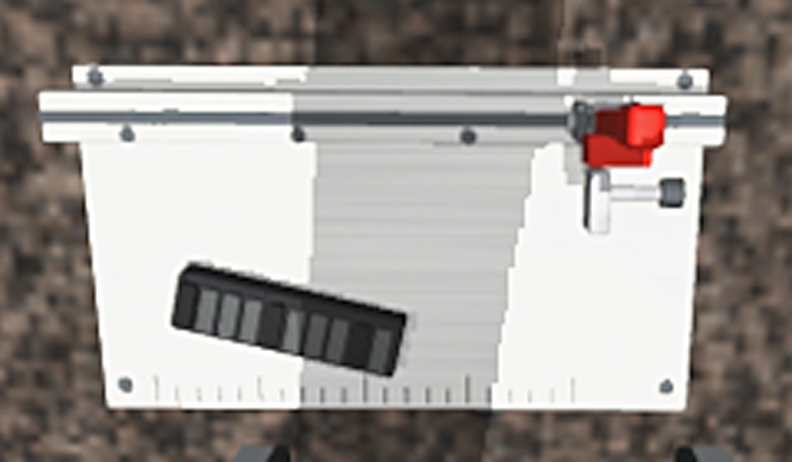

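```bash
python3 - <<'E'
from h import *
w=dict(np.load('w1.npz'))
X=np.array([[-.13,-.055,.005],[-.13,.225,.005],[.03,.225,.005],[.03,-.055,.005],[0,.225,.041],[0,-.055,.041]])
T=lambda a:np.array(a)/3.3+[170,100]
U=T([(687,410),(106,408),(73,67),(709,68),(42,141),(725,145)])
f=lambda q:(proj(w,J(q,X))-U).ravel()
r=least_squares(f,[.6,-.1,.03]);q=r.x;print(q,np.degrees(q[2]),f(q).round(1))
# top rack corners z=.031
R=[toJ(q,back(w,T(u),.031)) for u in((188,263),(408,313),(390,377),(172,325))];print(np.array(R).round(4),'c',np.mean(R,0))
a=R[0]-R[1];print('yaw',np.degrees(np.arctan2(-a[0],a[1])), np.linalg.norm(a))
print('tab',toJ(q,back(w,T((645,125)),.143)),'foot',toJ(q,back(w,T((587,200)),.085)))
s=get_state();print('tcp',toJ(q,s['ee_pos']),s['ee_pos'][2]); print('tool x in jig deg',np.degrees(np.arctan2(s['eef_rot'][1][0],s['eef_rot'][0][0])-q[2]))
E
```

```text
[ 0.60249911 -0.10056425  0.02613729] 1.497556608936083 [ 0.1  0.2  0.3  0.1 -0.7 -0.5  0.2  0.1  0.1  0.3  0.  -0. ]
[[-0.0526  0.1723]
 [-0.0747  0.077 ]
 [-0.1045  0.0856]
 [-0.0807  0.1816]] c [-0.07814104  0.12912926]
yaw -13.059704580384325 0.09781305648699093
tab [ 0.0149046  -0.00441449] foot [-0.01646543  0.00585799]
tcp [-0.03275327  0.04913775] 0.2899527440385802
tool x in jig deg 0.5862432764911231
```

```bash
python3 -m pendant '[[0.22,0.27,0,0.006,0.3],[0.23,0.27,0.2,0,0.3],[0,0,0.45,0,0.3],[0,0,0.45,0,0.3],[0,0,0.4,0,0.3],[0,0,0.31,0,0.3],[0,0,0,0,0.3]]' 20;  python3 - <<'E'
from h import *
q=[.6025,-.10056,.02614]
s=get_state();print('tcp',toJ(q,s['ee_pos']),s['ee_pos'][2])
p=optics.snapshot("wrist");a=p['pixels']
b=optics.snapshot("side")['pixels'][130:230,290:410]
cv2.imwrite('pics/w2.png',np.vstack([cv2.resize(a[100:340,180:500],(640,480))[:300], cv2.resize(b,(360,300),interpolation=2) if 0 else cv2.copyMakeBorder(cv2.resize(b,(360,300),interpolation=2),0,0,0,280,0)]))
E
```

```text
t: 3.5
ee_pos: [0.6129, -0.1049, 0.1064]
eef_rot: [[1.0, 0.026, -0.007], [0.026, -1.0, 0.001], [-0.007, -0.001, -1.0]]
wrist_force: [0.3, 0.2, -0.0]
gripper_width: 0.704
grasp_force: 0.0
tcp [ 0.01031326 -0.00459748] 0.10638217947384729
```

View pics/w2.png

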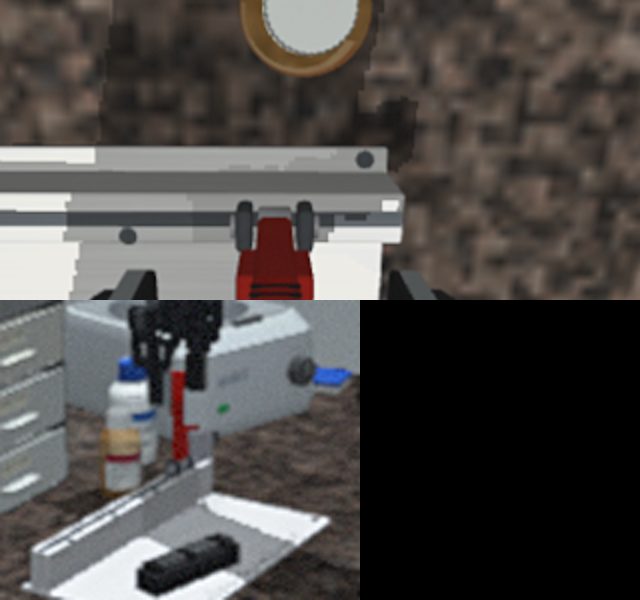

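```bash
python3 -m pendant '[[0,0,0,0,1],[0,0,0,0,1],[0,0,0,0,1],[0,0,0,0,1],[0,0,0,0,1]]' 20;  python3 - <<'E'
from h import *
q=[.6025,-.10056,.02614]
s=get_state();print('tcp',toJ(q,s['ee_pos']),s['ee_pos'][2])
# arc shifts
th=np.radians([90,79,68,57,46,35,24,12,0]);x=-.079*np.cos(th);z=.079*np.sin(th)
print(np.c_[np.diff(x),-np.diff(z)].round(4)*10)
E
```

```text
t: 4.22
ee_pos: [0.6156, -0.1057, 0.1113]
eef_rot: [[1.0, 0.026, 0.002], [0.026, -1.0, 0.001], [0.002, -0.001, -1.0]]
wrist_force: [-1.3, 1.9, 6.5]
gripper_width: 0.137
grasp_force: 23.1
tcp [ 0.01298384 -0.0054324 ] 0.11134100827934718
[[-0.151  0.015]
 [-0.145  0.043]
 [-0.134  0.07 ]
 [-0.119  0.094]
 [-0.098  0.115]
 [-0.075  0.132]
 [-0.051  0.157]
 [-0.017  0.164]]
```

```bash
python3 -m pendant '[[-0.151,0,0.015,0,1],[-0.145,0,0.043,0,1],[-0.134,0,0.07,0,1],[-0.119,0,0.094,0,1],[-0.098,0,0.115,0,1],[-0.075,0,0.132,0,1],[-0.051,0,0.157,0,1],[-0.017,0,0.164,0,1]]'; python3 -m pendant '[[0,0,0.02,0,1],[0,0,0,0,1]]'; python3 - <<'E'
from h import *
q=[.6025,-.10056,.02614]
s=get_state();print('tcp',toJ(q,s['ee_pos']),s['ee_pos'][2],s['wrist_force'])
E
```

```text
t: 5.22
ee_pos: [0.5355, -0.1076, 0.0314]
eef_rot: [[1.0, 0.025, -0.0], [0.025, -1.0, 0.001], [-0.0, -0.001, -1.0]]
wrist_force: [-2.3, 1.6, 4.8]
gripper_width: 0.14
grasp_force: 27.4
t: 5.48
ee_pos: [0.5352, -0.1076, 0.0291]
eef_rot: [[1.0, 0.025, -0.002], [0.025, -1.0, 0.001], [-0.002, -0.001, -1.0]]
wrist_force: [-3.5, 3.5, -1.3]
gripper_width: 0.136
grasp_force: 26.9
tcp [-0.06743463 -0.00526425] 0.02910401650240784 [-3.46127126  3.46017752 -1.31008735]
```

```bash
python3 -m pendant '[[0,0,0.02,0,1],[0,0,0,0,1]]'; python3 -m pendant '[[0,0,0.02,0,1],[0,0,0,0,1]]';
```

```text
t: 5.72
ee_pos: [0.5352, -0.1076, 0.0274]
eef_rot: [[1.0, 0.026, -0.002], [0.026, -1.0, 0.001], [-0.002, -0.001, -1.0]]
wrist_force: [-4.9, 3.6, 2.2]
gripper_width: 0.138
grasp_force: 27.1
t: 5.98
ee_pos: [0.5354, -0.1076, 0.0255]
eef_rot: [[1.0, 0.025, -0.002], [0.025, -1.0, 0.001], [-0.002, -0.001, -1.0]]
wrist_force: [-4.8, 3.1, 2.3]
gripper_width: 0.139
grasp_force: 27.1
```

```bash
python3 -m pendant '[[0,0,0.02,0,1],[0,0,0,0,1]]'; python3 -m pendant '[[0,0,0.02,0,1],[0,0,0,0,1]]'; python3 - <<'E'
from h import *
b=optics.snapshot("side")['pixels'][150:250,290:410];a=optics.snapshot("scene")['pixels'][80:180,310:430]
cv2.imwrite('pics/d.png',np.hstack([cv2.resize(i,(400,333),interpolation=2) for i in(a,b)]))
E
```

```text
t: 6.22
ee_pos: [0.5356, -0.1076, 0.0235]
eef_rot: [[1.0, 0.026, -0.001], [0.026, -1.0, 0.001], [-0.001, -0.001, -1.0]]
wrist_force: [-4.8, 3.3, 1.4]
gripper_width: 0.138
grasp_force: 27.2
t: 6.48
ee_pos: [0.5358, -0.1076, 0.022]
eef_rot: [[1.0, 0.026, -0.001], [0.026, -1.0, 0.001], [-0.001, -0.001, -1.0]]
wrist_force: [-5.2, 4.5, 6.3]
gripper_width: 0.139
grasp_force: 27.7
```

View pics/d.png

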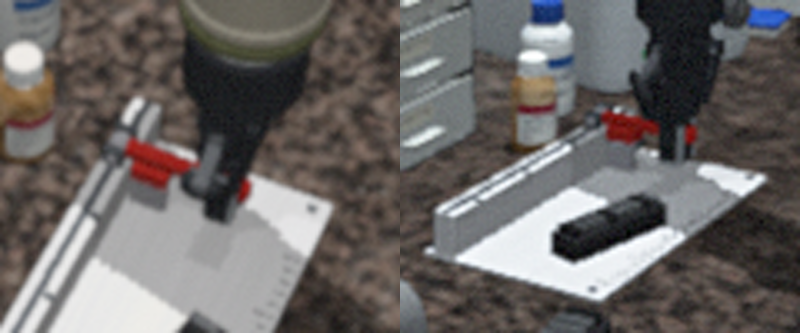

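```bash
python3 -m pendant '[[0,0,0.02,0,1],[0,0,0,0,1]]'; python3 -m pendant '[[0,0,0.02,0,1],[0,0,0,0,1]]'
```

```text
t: 6.82
ee_pos: [0.536, -0.1076, 0.0212]
eef_rot: [[1.0, 0.025, -0.0], [0.025, -1.0, 0.001], [-0.0, -0.001, -1.0]]
wrist_force: [-10.3, 4.7, 18.9]
gripper_width: 0.133
grasp_force: 29.7
t: 7.08
ee_pos: [0.5363, -0.1076, 0.0204]
eef_rot: [[1.0, 0.025, 0.001], [0.025, -1.0, 0.002], [0.001, -0.002, -1.0]]
wrist_force: [-16.0, 5.9, 30.7]
gripper_width: 0.137
grasp_force: 31.6
```

```bash
python3 -m pendant '[[0,0,0,0,0.3],[0,0,0,0,0.3],[0,0,0,0,0.3],[0,0,-0.4,0,0.3],[0,0,-0.5,0,0.3],[-0.34,-0.5,0,0,0.3],[-0.34,-0.5,0,0,0.3],[0,-0.38,0.3,0,0.3]]'; python3 -m pendant '[[0,0,0.35,0,0.3],[0,0,0.2,0,0.3],[0,0,0,0,0.3]]'; python3 - <<'E'
from h import *
q=[.6025,-.10056,.02614]
s=get_state();print('tcp',toJ(q,s['ee_pos']),s['ee_pos'][2],s['wrist_force'],s['gripper_width'])
E
```

```text
t: 8.07
ee_pos: [0.4645, 0.03, 0.079]
eef_rot: [[1.0, 0.026, 0.004], [0.026, -1.0, 0.002], [0.004, -0.002, -1.0]]
wrist_force: [0.7, 0.1, -0.6]
gripper_width: 0.702
grasp_force: 0.0
t: 8.45
ee_pos: [0.4632, 0.0278, 0.0209]
eef_rot: [[1.0, 0.025, -0.004], [0.025, -1.0, -0.001], [-0.004, 0.001, -1.0]]
wrist_force: [-0.2, -0.1, -0.0]
gripper_width: 0.696
grasp_force: 0.0
tcp [-0.13585934  0.13197011] 0.020917773811552194 [-0.19524178 -0.12665327 -0.04174481] 0.6959756412786466
```

```bash
python3 -m pendant '[[0.1,0,0.05,0,0.3],[0.1,0,0,0,0.3],[0.1,0,0,0,0.3],[0.1,0,0,0,0.3],[0.1,0,0,0,0.3],[0.1,0,0,0,0.3],[0.08,0,0,0,0.3],[0.06,0,0,0,0.3]]'; python3 - <<'E'
from h import *
q=[.6025,-.10056,.02614]
s=get_state();print('tcp',toJ(q,s['ee_pos']),s['ee_pos'][2],s['wrist_force'],s['gripper_width'])
p=optics.snapshot("wrist");cv2.imwrite('pics/w3.png',p['pixels'])
E
```

```text
t: 9.45
ee_pos: [0.5393, 0.0301, 0.0175]
eef_rot: [[1.0, 0.025, 0.0], [0.025, -1.0, 0.0], [0.0, -0.0, -1.0]]
wrist_force: [-3.2, 0.0, 6.1]
gripper_width: 0.703
grasp_force: 3.2
tcp [-0.05976826  0.13224716] 0.01754854257610603 [-3.19647776  0.01635958  6.11921477] 0.7033069538331738
```

View pics/w3.png

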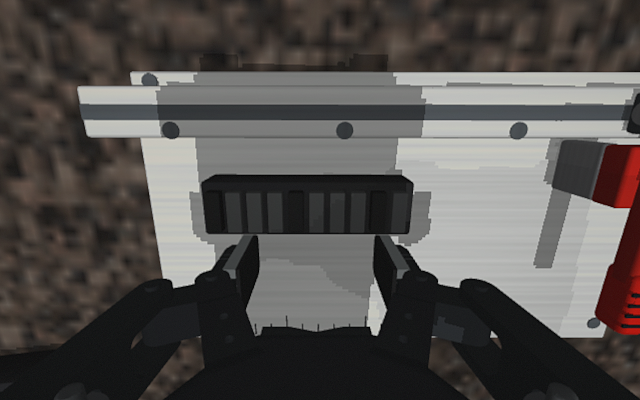

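```bash
python3 -m pendant '[[0,0,-0.03,0,0.3],[0,0,0,0,0.3]]';python3 -m pendant '[[0.05,0,0,0,0.3],[0.05,0,0,0,0.3],[0.03,0,0,0,0.3],[0,0,0,0,0.3]]'; python3 - <<'E'
from h import *
q=[.6025,-.10056,.02614]
s=get_state();print('tcp',toJ(q,s['ee_pos']),s['ee_pos'][2],s['wrist_force'],s['gripper_width'])
E
```

```text
t: 9.75
ee_pos: [0.5387, 0.03, 0.0204]
eef_rot: [[1.0, 0.025, 0.0], [0.025, -1.0, 0.0], [0.0, -0.0, -1.0]]
wrist_force: [-0.1, 0.1, -0.1]
gripper_width: 0.701
grasp_force: 0.0
t: 10.25
ee_pos: [0.5518, 0.0303, 0.0202]
eef_rot: [[1.0, 0.025, 0.0], [0.025, -1.0, -0.0], [0.0, 0.0, -1.0]]
wrist_force: [0.2, 0.3, 0.3]
gripper_width: 0.699
grasp_force: 0.0
tcp [-0.04722788  0.13215302] 0.02022520552329269 [0.20413112 0.27546817 0.32348636] 0.6990128530931319
```

```bash
python3 -m pendant '[[0.03,0,0,0,0.3],[0.02,0,0,0,0.3]]'; python3 -m pendant '[[0.01,0,0,0,0.3],[0.01,0,0,0,0.3]]'; python3 - <<'E'
from h import *
q=[.6025,-.10056,.02614]
s=get_state();print('tcp',toJ(q,s['ee_pos']),s['ee_pos'][2],s['wrist_force'],s['gripper_width'])
p=optics.snapshot("wrist");cv2.imwrite('pics/w4.png',p['pixels'])
g=cv2.cvtColor(p['pixels'],cv2.COLOR_BGR2GRAY)
for c in(230,270,310,350,390): print(c,g[120:250:4,c])
E
```

```text
t: 10.5
ee_pos: [0.5567, 0.0304, 0.0203]
eef_rot: [[1.0, 0.025, 0.0], [0.025, -1.0, 0.0], [0.0, -0.0, -1.0]]
wrist_force: [-0.1, 0.0, -0.1]
gripper_width: 0.701
grasp_force: 0.0
t: 10.75
ee_pos: [0.5586, 0.0305, 0.0203]
eef_rot: [[1.0, 0.025, -0.0], [0.025, -1.0, 0.0], [-0.0, -0.0, -1.0]]
wrist_force: [-0.2, 0.4, -0.3]
gripper_width: 0.696
grasp_force: 0.0
tcp [-0.04043448  0.1321528 ] 0.020280817360229672 [-0.23152145  0.41080216 -0.30703175] 0.6961544435151993
230 [146 147 147  80 126 152 147 144 131  62  62  65 152 147 145 134 153 151
 150 148 147 157  22  25  30  34  34  53  57  50  40  34  27]
270 [147 144 147  79 123 151 146 142 130  63  63  65 152 146 145 136 151 151
 148 147 147 137  24  27  30  34  34  55  61  53  49  48  47]
310 [146 143 147  80 121 150 145 142 128  62  61  64 152 147 146 138 152 150
 145 146 147 148  21  26  28  35  33  52  56  56  54  54  55]
350 [145 144 148  81 118 149 146 143 127  61  61  64 153 138  81 135 154 132
 128 130 133 141  19  23  28  31  34  52  57  58  57  57  58]
390 [146 144 148  91 116 149 147 145 144  62  60  63 154 148 146 122 136 130
 179 211 217 139  20  26  28  33  34  49  58  65  77  77  77]
```

View pics/w4.png

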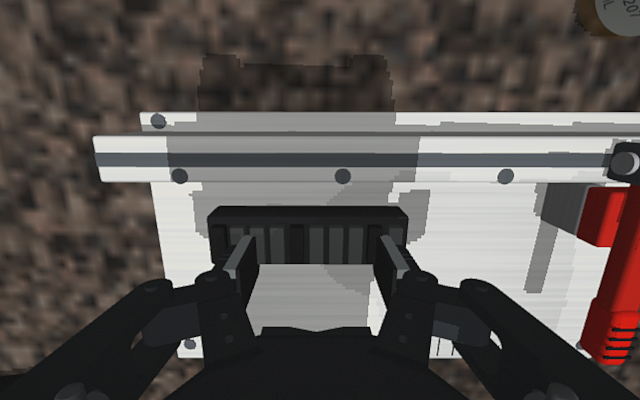

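```bash
python3 -m pendant '[[0,0,-0.1,0,0.3],[-0.2,0,0,0,0.3],[-0.25,0,0,0,0.3],[0,0,0.1,0,0.3],[0,0,0.1,0,0.3],[0,0,0.03,0,0.3],[0,0,0,0,0.3]]'; python3 -m pendant '[[0,0,0.01,0,0.3],[0,0,0,0,0.3]]'; python3 - <<'E'
from h import *
q=[.6025,-.10056,.02614]
s=get_state();print('tcp',toJ(q,s['ee_pos']),s['ee_pos'][2],s['wrist_force'],s['gripper_width'])
p=optics.snapshot("wrist");cv2.imwrite('pics/w5.png',p['pixels'])
g=cv2.cvtColor(p['pixels'],cv2.COLOR_BGR2GRAY).astype(int)
dark=(g<90)
for c in range(200,430,6):
    r=np.nonzero(dark[90:225,c])[0]+90
    if len(r)>10: print(c,r.min(),r.max(),end='; ')
E
```

```text
t: 11.68
ee_pos: [0.5138, 0.0293, 0.0069]
eef_rot: [[1.0, 0.025, -0.001], [0.025, -1.0, -0.0], [-0.001, 0.0, -1.0]]
wrist_force: [0.2, -0.3, 0.0]
gripper_width: 0.699
grasp_force: 0.0
t: 11.92
ee_pos: [0.5138, 0.0293, 0.0064]
eef_rot: [[1.0, 0.025, 0.0], [0.025, -1.0, 0.0], [0.0, -0.0, -1.0]]
wrist_force: [1.1, 0.8, -0.2]
gripper_width: 0.697
grasp_force: 0.0
tcp [-0.08530453  0.1321804 ] 0.006366466996958125 [ 1.07701053  0.8058547  -0.16120179] 0.697279067529708
200 125 189; 206 125 189; 212 125 189; 218 125 189; 224 125 189; 230 125 189; 236 125 189; 242 125 189; 248 125 189; 254 125 189; 260 124 189; 266 124 189; 272 124 189; 278 125 189; 284 125 189; 290 125 189; 296 125 189; 302 125 189; 308 125 189; 314 125 189; 320 125 189; 326 125 189; 332 125 189; 338 125 189; 344 125 189; 350 125 189; 356 125 189; 362 125 189; 368 125 189; 374 125 189; 380 125 189; 386 125 189; 392 125 189; 398 125 189; 404 125 189; 410 125 189; 416 126 189; 422 127 180;
```

```bash
python3 -m pendant '[[0.07,0,0,0,0.3],[0.07,0,0,0,0.3],[0.07,0,0,0,0.3],[0.07,0,0,0,0.3],[0.05,0,0,0,0.3]]'; python3 -m pendant '[[0.02,0,0,0,0.3],[0.02,0,0,0,0.3]]';  python3 - <<'E'
from h import *
q=[.6025,-.10056,.02614]
s=get_state();print('tcp',toJ(q,s['ee_pos']),s['ee_pos'][2],s['wrist_force'],s['gripper_width'])
p=optics.snapshot("wrist");cv2.imwrite('pics/w6.png',p['pixels'])
g=cv2.cvtColor(p['pixels'],cv2.COLOR_BGR2GRAY).astype(int)
for c in(230,390): print(c,g[130:250:3,c])
for v in range(150,210,3):
  r=np.nonzero(g[v,200:420]<60)[0]+200
  if len(r)>30: print(v,r.min(),r.max(),end='; ')
E
```

```text
t: 12.6
ee_pos: [0.5469, 0.0302, 0.0062]
eef_rot: [[1.0, 0.025, -0.0], [0.025, -1.0, 0.0], [-0.0, -0.0, -1.0]]
wrist_force: [-0.3, 0.2, 0.6]
gripper_width: 0.699
grasp_force: 0.3
t: 12.85
ee_pos: [0.5505, 0.0303, 0.0062]
eef_rot: [[1.0, 0.025, -0.0], [0.025, -1.0, 0.0], [-0.0, -0.0, -1.0]]
wrist_force: [-0.9, 0.1, -0.0]
gripper_width: 0.702
grasp_force: 0.2
tcp [-0.04856611  0.13213948] 0.006207988028063653 [-0.90547959  0.08960313 -0.01722028] 0.7018133743453655
230 [137 140  50  60  59  61  64  68 142 141 141 140 141 103 143 154  11  25
  26  34  33  34  38  62  60  60  61  59  58  59  58  59  58  57  58  58
  57  57 138  14]
390 [139 142  64  60  59  60  61  65 143 143 142 141 142 109 146 137  15  23
  24  32  31  33  19  28  26  27  29  27  26  27  27  23  26  26  24  25
  28  40  75  74]
150 200 419; 177 207 406; 180 202 412; 183 200 416; 186 200 419; 189 200 419; 192 200 419; 195 200 419; 198 200 419; 201 200 419; 204 200 419; 207 200 419;
```

```bash
python3 -m pendant '[[0.02,0,0,0,0.3],[0.02,0,0,0,0.3],[0.01,0,0,0,0.3]]'; python3 -m pendant '[[0.01,0,0,0,0.3],[0.01,0,0,0,0.3]]' | egrep 'ee_pos|force'
```

```text
t: 13.28
ee_pos: [0.5557, 0.0304, 0.0063]
eef_rot: [[1.0, 0.025, 0.0], [0.025, -1.0, 0.0], [0.0, -0.0, -1.0]]
wrist_force: [-0.5, -0.0, -0.2]
gripper_width: 0.704
grasp_force: 0.4
ee_pos: [0.5576, 0.0305, 0.0063]
wrist_force: [-1.0, 0.7, 0.4]
grasp_force: 0.3
```

```bash
python3 -m pendant '[[0.01,0,0,0,0.3]]' | egrep 'ee_pos|wrist_f';python3 -m pendant '[[0.01,0,0,0,0.3]]' | egrep 'ee_pos|wrist_f'
```

```text
ee_pos: [0.5586, 0.0305, 0.0063]
wrist_force: [-1.2, 0.5, -0.1]
ee_pos: [0.5596, 0.0305, 0.0063]
wrist_force: [-0.6, -1.1, 0.2]
```

```bash
python3 -m pendant '[[0.005,0,0,0,0.3]]' | egrep 'ee_pos|wrist_f';python3 -m pendant '[[0.005,0,0,0,0.3]]' | egrep 'ee_pos|wrist_f'; python3 - <<'E'
from h import *
p=optics.snapshot("wrist");cv2.imwrite('pics/w7.png',p['pixels'][100:280,180:460])
g=cv2.cvtColor(p['pixels'],cv2.COLOR_BGR2GRAY).astype(int)
for c in(230,310,390): print(c,g[160:215:2,c])
E
```

```text
ee_pos: [0.56, 0.0305, 0.0063]
wrist_force: [-1.1, -0.3, 1.9]
ee_pos: [0.56, 0.0305, 0.0061]
wrist_force: [-4.1, -0.2, 2.5]
230 [155  69  65  63  63  64  64  66  55 156 151 150 150 149 148 149 140  48
  41  61  64  65  64  63  64  64  63  63]
310 [155  65  65  63  61  63  65  66  57 146 151 150 150 150 148 149 141  68
  40  62  67  66  66  66  66  66  65  65]
390 [157  63  65  63  61  62  65  64  57 146 152 151 151 152 150 141 128  65
  19  29  27  29  28  30  28  28  29  29]
```

```bash
python3 -m pendant '[[-0.3,0,0,0,0.3],[0,0,-0.3,0,1],[0,-0.1,-0.3,0,1],[0.1,-0.44,0,0,1],[0.43,-0.44,0,0,1],[0,0,0,0,1],[0,0,0.3,0,1],[0,0,0.2,0,1]]'; python3 - <<'E'
from h import *
q=[.6025,-.10056,.02614]
s=get_state();print('tcp',toJ(q,s['ee_pos']),s['ee_pos'][2],s['wrist_force'],s['gripper_width'])
p=optics.snapshot("wrist");cv2.imwrite('pics/w8.png',p['pixels'])
E
```

```text
t: 15.08
ee_pos: [0.5809, 0.1285, 0.0152]
eef_rot: [[1.0, 0.025, -0.0], [0.025, -1.0, -0.001], [-0.0, 0.001, -1.0]]
wrist_force: [0.2, 0.4, -0.3]
gripper_width: -0.003
grasp_force: 0.0
tcp [-0.0156022   0.22955753] 0.015171194551779166 [ 0.21746505  0.40078859 -0.27796463] -0.0030741849902036116
```

View pics/w8.png

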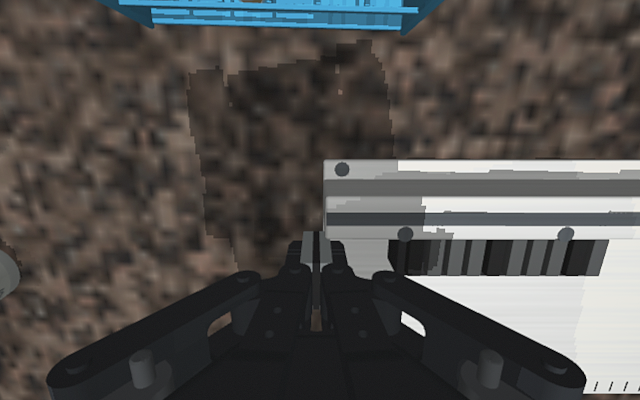

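```bash
python3 -m pendant '[[0,0.08,0,0,1],[0,0.08,0,0,1],[0,0.06,0,0,1],[0,0.06,0,0,1],[0,0.08,0,0,1],[0,0.08,0,0,1],[0,0.08,0,0,1],[0,0.08,0,0,1]]'| egrep 'ee_pos|wrist_f';  python3 -m pendant '[[0,0.08,0,0,1],[0,0.08,0,0,1],[0,0.04,0,0,1],[0,0.04,0,0,1]]'| egrep 'ee_pos|wrist_f'; python3 - <<'E'
from h import *
q=[.6025,-.10056,.02614]
s=get_state();print('tcp',toJ(q,s['ee_pos']),s['ee_pos'][2],s['wrist_force'],s['gripper_width'])
p=optics.snapshot("wrist");cv2.imwrite('pics/w9.png',p['pixels'])
E
```

```text
ee_pos: [0.5829, 0.0689, 0.0166]
wrist_force: [0.3, 2.1, 3.7]
ee_pos: [0.5832, 0.045, 0.0162]
wrist_force: [0.0, 0.7, 3.7]
tcp [-0.01551946  0.14600702] 0.01623078908386127 [1.55526927e-04 6.55389061e-01 3.73851046e+00] 0.0038447331597047715
```

View pics/w9.png

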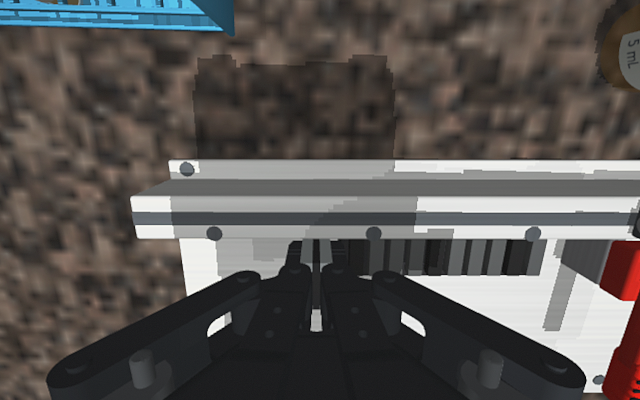

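```bash
python3 -m pendant '[[0,0.03,0,0,1],[0,0.03,0,0,1],[0,0.02,0,0,1],[0,0.02,0,0,1],[0,0.01,0,0,1]]'| egrep 'ee_pos|wrist_f';  python3 -m pendant '[[0,0.01,0,0,1],[0,0.01,0,0,1]]'| egrep 'ee_pos|wrist_f';python3 -m pendant '[[0,0.01,0,0,1],[0,0.01,0,0,1]]'| egrep 'ee_pos|wrist_f'
```

```text
ee_pos: [0.5834, 0.0339, 0.0162]
wrist_force: [-0.3, 1.1, 2.0]
ee_pos: [0.5835, 0.0321, 0.0162]
wrist_force: [-0.1, 0.7, 1.7]
ee_pos: [0.5836, 0.03, 0.0163]
wrist_force: [-0.8, 0.6, 2.0]
```

```bash
for i in 1; do python3 -m pendant '[[0,0.01,0,0,1],[0,0.01,0,0,1]]'| egrep 'ee_pos|wrist_f'; python3 -m pendant '[[0,0.01,0,0,1]]'| egrep 'ee_pos|wrist_f';python3 -m pendant '[[0,0.005,0,0,1]]'| egrep 'ee_pos|wrist_f'; done
```

```text
ee_pos: [0.5836, 0.028, 0.0163]
wrist_force: [0.0, -0.1, 1.5]
ee_pos: [0.5836, 0.027, 0.0162]
wrist_force: [-0.1, 0.8, 1.0]
ee_pos: [0.5836, 0.0265, 0.0162]
wrist_force: [-0.2, 1.2, 0.2]
```

```bash
python3 -m pendant '[[0,0.005,0,0,1]]'| egrep 'ee_pos|wrist_f'; python3 -m pendant '[[0,0.005,0,0,1]]'| egrep 'ee_pos|wrist_f'
```

```text
ee_pos: [0.5837, 0.0261, 0.0163]
wrist_force: [0.7, 0.5, 1.4]
ee_pos: [0.5837, 0.0256, 0.0163]
wrist_force: [0.9, 1.8, 0.0]
```

Near the expected contact (TCP y ≈ 0.024); continuing in 0.5 mm steps.

```bash
python3 -m pendant '[[0,0.005,0,0,1]]'| egrep 'ee_pos|wrist_f'; python3 -m pendant '[[0,0.005,0,0,1]]'| egrep 'ee_pos|wrist_f';python3 -m pendant '[[0,0.005,0,0,1]]'| egrep 'ee_pos|wrist_f'
```

```text
ee_pos: [0.5837, 0.0251, 0.0163]
wrist_force: [-0.6, 0.3, 1.9]
ee_pos: [0.5837, 0.0246, 0.0163]
wrist_force: [0.2, -0.2, 1.2]
ee_pos: [0.5837, 0.0241, 0.0163]
wrist_force: [0.2, 0.8, 1.4]
```

```bash
python3 -m pendant '[[0,0.005,0,0,1]]'| egrep 'ee_pos|wrist_f'; python3 -m pendant '[[0,0.005,0,0,1]]'| egrep 'ee_pos|wrist_f'
```

```text
ee_pos: [0.5837, 0.0236, 0.0163]
wrist_force: [-0.2, 1.4, 0.2]
ee_pos: [0.5838, 0.0231, 0.0163]
wrist_force: [-0.3, 0.7, 0.5]
```

```bash
python3 -m pendant '[[0,0.008,0,0,1]]'| egrep 'ee_pos|wrist_f'; python3 -m pendant '[[0,0.008,0,0,1]]'| egrep 'ee_pos|wrist_f'
```

```text
ee_pos: [0.5837, 0.0224, 0.0163]
wrist_force: [0.2, 1.0, 0.7]
ee_pos: [0.5838, 0.0214, 0.0163]
wrist_force: [-0.4, 1.0, 0.1]
```

```bash
python3 -m pendant '[[0,0.008,0,0,1]]'| egrep 'ee_pos|wrist_f'; python3 -m pendant '[[0,0.008,0,0,1]]'| egrep 'ee_pos|wrist_f'
```

```text
ee_pos: [0.5838, 0.0208, 0.0163]
wrist_force: [0.3, 1.9, 0.4]
ee_pos: [0.5838, 0.0206, 0.0163]
wrist_force: [-0.4, 4.0, 1.6]
```

```bash
python3 -m pendant '[[0,0.005,0,0,1]]'| egrep 'ee_pos|wrist_f'; python3 -m pendant '[[0,0,0,0,1]]'| egrep 'ee_pos|wrist_f'
```

```text
ee_pos: [0.5839, 0.0205, 0.0163]
wrist_force: [-0.1, 4.9, 1.2]
ee_pos: [0.5839, 0.0205, 0.0163]
wrist_force: [-0.1, 5.2, 0.7]
```

```bash
python3 -m pendant '[[0,0.006,0,0,1],[0,0,0,0,1]]'| egrep 'ee_pos|wrist_f'; python3 -m pendant '[[0,0.006,0,0,1],[0,0,0,0,1]]'| egrep 'ee_pos|wrist_f'
```

```text
ee_pos: [0.5839, 0.0204, 0.0163]
wrist_force: [-0.3, 6.4, 0.8]
ee_pos: [0.5839, 0.0203, 0.0163]
wrist_force: [-0.4, 7.5, 0.7]
```

```bash
python3 -m pendant '[[0,0.006,0,0,1],[0,0.005,0,0,1],[0,0,0,0,1]]'| egrep 'ee_pos|wrist_f'; python3 -m pendant '[[0,0,0,0,1],[0,0,0,0,1],[0,0,0,0,1],[0,0,0,0,1]]'| egrep 'ee_pos|wrist_f'; python3 - <<'E'
from h import *
p=optics.snapshot("wrist");cv2.imwrite('pics/w10.png',p['pixels'])
g=cv2.cvtColor(p['pixels'],cv2.COLOR_BGR2GRAY).astype(int)
for c in(370,400,430,460,500,530): print(c,g[225:260:2,c])
E
```

```text
ee_pos: [0.5839, 0.0202, 0.0163]
wrist_force: [0.2, 9.5, 1.0]
ee_pos: [0.5839, 0.0202, 0.0163]
wrist_force: [-0.0, 8.8, 0.5]
370 [ 68 156 153 152 152 149 150  81  62  64  65  64  65  65  64  65  65  65]
400 [ 70 157 152 153 153 149 149 101  66  66  66  66  66  66  65  66  66  64]
430 [ 86 239 239 144 154 150 151 103  22  27  29  29  31  31  31  31  32  33]
460 [ 86 238 231 232 232 230 231 169  96 100  99  99  99  99  99  98  99  99]
500 [ 89 230 231 232 232 229 230 180  93  99  98  98  98  98  99  98  97  98]
530 [ 92 220 231 231 231 229 230 199  27  43  42  43  51  69  84  92  98 100]
```

View pics/w10.png

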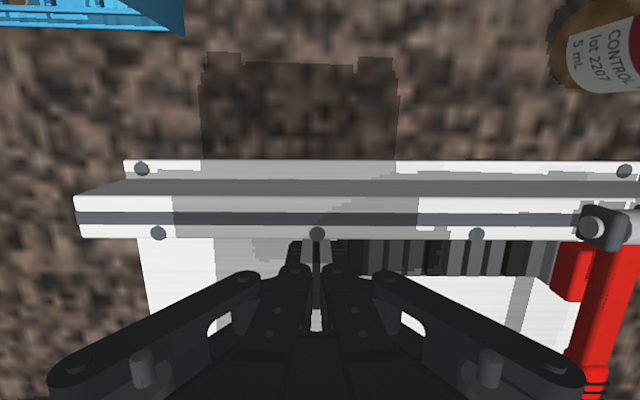

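```bash
python3 -m pendant '[[0,-0.03,0,0,1],[0,-0.07,0,0,1],[0,-0.1,0,0,1],[0,0,-0.5,0,1],[0,0,-0.5,0,0.3],[-0.17,0.49,-0.2,0,0.3],[-0.17,0.49,0,0,0.3],[-0.17,0.45,0,0,0.3]]'; python3 -m pendant '[[0,0,0,0,0.3],[0,0,0,0,0.3]]'; python3 - <<'E'
from h import *
q=[.6025,-.10056,.02614]
s=get_state();print('tcp',toJ(q,s['ee_pos']),s['ee_pos'][2],s['wrist_force'],s['gripper_width'])
print('to go',toJ(q,[.536,-.1076])-toJ(q,s['ee_pos']))
E
```

```text
t: 22.35
ee_pos: [0.5355, -0.1087, 0.1368]
eef_rot: [[1.0, 0.025, 0.001], [0.025, -1.0, -0.0], [0.001, 0.0, -1.0]]
wrist_force: [0.5, -0.5, 0.4]
gripper_width: 0.7
grasp_force: 0.0
t: 22.6
ee_pos: [0.5362, -0.1064, 0.1363]
eef_rot: [[1.0, 0.025, 0.0], [0.025, -1.0, 0.0], [0.0, -0.0, -1.0]]
wrist_force: [-0.3, 0.5, -0.2]
gripper_width: 0.703
grasp_force: 0.0
tcp [-0.06644708 -0.00415181] 0.13626067815158965 [-0.28692971  0.5005795  -0.17546938] 0.702635056927808
to go [-0.00021421 -0.00114768]
```

Descend 114 mm (and 1 mm in y), then close.

```bash
python3 -m pendant '[[0,0.01,0.45,0,0.3],[0,0,0.4,0,0.3],[0,0,0.2,0,0.3],[0,0,0.09,0,0.3],[0,0,0,0,0.3]]'; python3 -m pendant '[[0,0,0,0,1],[0,0,0,0,1],[0,0,0,0,1],[0,0,0,0,1],[0,0,0,0,1]]' 20
```

```text
t: 23.22
ee_pos: [0.5362, -0.1071, 0.0221]
eef_rot: [[1.0, 0.027, -0.001], [0.027, -1.0, 0.0], [-0.001, -0.0, -1.0]]
wrist_force: [0.2, 0.2, -0.4]
gripper_width: 0.707
grasp_force: 0.0
t: 23.85
ee_pos: [0.5366, -0.1076, 0.023]
eef_rot: [[1.0, 0.026, 0.001], [0.026, -1.0, 0.001], [0.001, -0.001, -1.0]]
wrist_force: [-1.9, 3.4, 5.7]
gripper_width: 0.139
grasp_force: 24.7
```

```bash
python3 - <<'E'
import numpy as np
a=np.radians(np.linspace(0,88,9));x=-.076*np.cos(a)-.0075*np.sin(a);z=.076*np.sin(a)-.0075*np.cos(a)
print((np.c_[np.diff(x),-np.diff(z)]*10).round(3))
E
```

```text
[[-0.    -0.146]
 [ 0.028 -0.144]
 [ 0.055 -0.136]
 [ 0.079 -0.123]
 [ 0.101 -0.106]
 [ 0.12  -0.084]
 [ 0.134 -0.06 ]
 [ 0.143 -0.033]]
```

```bash
python3 -m pendant '[[0,0,-0.146,0,1],[0.028,0,-0.144,0,1],[0.055,0,-0.136,0,1],[0.079,0,-0.123,0,1],[0.101,0,-0.106,0,1],[0.12,0,-0.084,0,1],[0.134,0,-0.06,0,1],[0.143,0,-0.033,0,1]]'; python3 -m pendant '[[0.03,0,0,0,1],[0,0,0,0,1]]'; python3 - <<'E'
from h import *
q=[.6025,-.10056,.02614]
s=get_state();print('tcp',toJ(q,s['ee_pos']),s['ee_pos'][2],s['wrist_force'],s['gripper_width'])
E
```

```text
t: 24.85
ee_pos: [0.602, -0.106, 0.1058]
eef_rot: [[1.0, 0.025, -0.002], [0.025, -1.0, 0.001], [-0.002, -0.001, -1.0]]
wrist_force: [-3.7, 4.2, -3.5]
gripper_width: 0.139
grasp_force: 23.4
t: 25.1
ee_pos: [0.6057, -0.106, 0.1062]
eef_rot: [[1.0, 0.026, 0.001], [0.026, -1.0, 0.0], [0.001, -0.0, -1.0]]
wrist_force: [-1.0, 5.0, 0.3]
gripper_width: 0.14
grasp_force: 24.2
tcp [ 0.00310585 -0.00547564] 0.10622892081884765 [-0.9506515   5.04497138  0.31666164] 0.13974899312542635
```

```bash
python3 -m pendant '[[0.06,0,0,0,1],[0,0,0,0,1],[0,0,0,0,0.3],[0,0,0,0,0.3],[0,0,0,0,0.3],[0,0,-0.4,0,0.3],[0,0,-0.5,0,0.3],[-0.4,-0.5,-0.4,0,0.3]]';python3 -m pendant '[[-0.3,-0.3,-0.3,0,0.3],[0,0,0,0,0.3],[0,0,0,0,0.3]]'; python3 - <<'E'
from h import *
p=optics.snapshot("wrist");np.savez('wf.npz',**{k:p[k] for k in('fx','fy','cx','cy','R','t')});cv2.imwrite('pics/wf.png',p['pixels'])
q=[.6025,-.10056,.02614]
u=proj(p,J(q,[-.014,.055,.005]))[0];print(u)
x0,y0=int(u[0])-110,int(u[1])-65;print(x0,y0)
cv2.imwrite('pics/wfc.png',cv2.resize(p['pixels'][y0:y0+130,x0:x0+220],None,fx=3.6,fy=3.6,interpolation=2))
E
```

```text
t: 26.1
ee_pos: [0.578, -0.0692, 0.2308]
eef_rot: [[1.0, 0.019, 0.003], [0.019, -1.0, -0.003], [0.003, 0.003, -1.0]]
wrist_force: [0.7, 1.8, 0.4]
gripper_width: 0.7
grasp_force: 0.0
t: 26.48
ee_pos: [0.5462, -0.0371, 0.2586]
eef_rot: [[1.0, 0.025, 0.0], [0.025, -1.0, -0.0], [0.0, 0.0, -1.0]]
wrist_force: [1.0, 0.6, -0.4]
gripper_width: 0.699
grasp_force: 0.0
[323.32380585 136.93738506]
213 71
```

View pics/wfc.png

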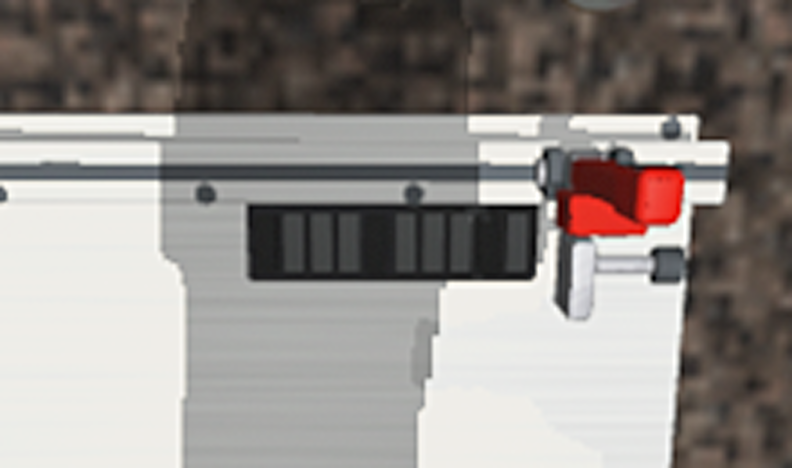

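```bash
python3 - <<'E'
from h import *
w=dict(np.load('wf.npz'));q=[.6025,-.10056,.02614]
T=lambda u:(213+u[0]/3.6,71+u[1]/3.6)
for u in((538,205),(535,280),(248,205),(248,280)):print(toJ(q,back(w,T(u),.031)).round(4))
print('foot near/far edges',toJ(q,back(w,T((556,300)),.063)),toJ(q,back(w,T((568,240)),.087)))
print('tcp at contact',toJ(q,[.5839,.0202]))
print('tabtop',toJ(q,back(w,T((660,190)),.14)), 'fence edge',toJ(q,back(w,T((700,204)),.041)))
E
```

```text
[-0.0012  0.007 ]
[-0.0269  0.007 ]
[-0.0011  0.1073]
[-0.0268  0.1081]
foot near/far edges [-0.0297847   0.00498197] [-0.0089239   0.00655356]
tcp at contact [-0.01543734  0.12120489]
tabtop [ 0.00692309 -0.00525067] fence edge [-0.00048725 -0.0458454 ]
```

```bash
python3 -c "from cell import ctrl;print(ctrl.job_done())"
```

```text
the job is handed in; nothing more can be done
None
```

The job is handed in: the rack was pressed on the lowered stop at about 9 N for over half a second. The stop is upright again, and the last picture shows the rack flush with the fence, its end within about 1 mm of the foot plane; the two-finger slide slipped over the rack's top once (about 6 N down) and was redone lower.

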